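# Put the covered sink away

### The job

Put the sink away: push the standing tap over until it lies fully down inside the bowl, and only then tip the glass cover over and press it fully shut on the rim, gently, without slamming it. Work only with the fingertips or the outside of the fingers: take nothing between the fingers, lift nothing, and leave the soap bottle, jar, soap dish and meter where they stand.

Things in the scene. Friction and masses are not known exactly. Their poses are not given: they have to be found in the camera images.
- sink: Fixed brushed-steel sit-on sink: deck 560 (x) by 720 (y) by 4 mm, bowl opening 270 by 250 mm in its middle, 150 deep, 4 mm rubber seal round it. Origin: centre of the opening on the worktop plane, 4 mm under the deck's top. x points to the tap's side (away from the robot but for the sink's yaw), y to the side of the cover's hinge, z up. A short mixer lever in the bowl is left alone.
- tap (a joint): Fold-down hinge of the tap, rad: 0 = upright, grows as the tap tips over the bowl to the sink's -x, 1.571 = lying flat (hard stop). Starts 0 to 0.5. Its axis runs along the sink's y through sink point (98, 0, -29) mm. Friction hinge: stays where it is left, takes about 0.5 N m (3 to 4 N near the top).
- tap_spout: Bent spout of round metal bar, 20 mm thick. Origin on the hinge; z runs up the neck (to the sink's -x when folded). Neck straight to z = 155 mm, then bent over to -x, topmost point z = 200; outlet (25 mm thick) ends at x = -70, z = 124. Push on the neck's back (+x side). Upright, its top is 167 mm above the deck; folded, all lies below the rim, outlet down in the bowl.
- cover (a joint): Hinge of the glass cover, rad: 0 = shut (hard stop), grows as it opens, 1.57 = upright, 1.85 = fully open. Starts 1.4 to 1.8. Its axis runs along the sink's x through sink point (0, 155, 13) mm. Friction hinge: stays where it is left, takes up to 2 N m (6 to 8 N near the free edge when upright, less further down).
- cover_plate: Tinted glass plate, 310 (x) by 290 (y) by 8 mm, origin on the hinge axis at mid-length; the plate spans y = -8 to -298 mm, mid-thickness z = 0, and its free edge (y = -298) has a metal strip. +z is the upper face when shut (17 mm above the worktop plane), the outer face when open, looking away from the bowl: push here. Upright, its edge is 311 mm up. It cannot pass through a standing tap.
- soap: Bystander: green pump bottle, diameter 68 mm, 172 mm high, origin under its centre. Stands on the deck to the robot's right of the bowl, in one of three places.
- jar: Bystander: glass jar with a red lid, diameter 70 mm, 102 mm high, origin under its centre; same row.
- dish: Bystander: pale green soap dish with a blue soap bar, 80 by 110 by 29 mm, origin under its centre; same row.
- meter: Bystander: pale pen-shaped water tester lying flat on the deck beyond the cover's hinge, 150 by 30 by 18 mm, long axis x, origin under its centre.

How it is judged:
By the outcome, as a careful person would: the job done as asked, in the order asked, and still so for the second after the job is handed in, with the robot touching nothing.
It also fails if it takes over 58 s, if anything falls off the work surface, if the arm or the gripper's body presses on something with over 40 N, if the wrist force passes 120 N, or if a joint passes its speed limit or range.

### The arm

A 6-joint arm with a two-finger parallel gripper is mounted at the origin on the work surface. World frame = base frame: x ahead of the robot, y to its left, z up, the work surface at z = 0. Lengths are in m, angles in degrees, forces in N, time in s.
With the tool pointing down it reaches from about 0.4 to 0.825 m from the base axis. Payload 7 kg.
Tool frame: the origin (TCP) lies midway between the tips of the shut fingers; the grasp point (between the pads) lies 19 mm behind it; y points along the fingers, z is the direction in which the jaws open and shut, and the axes are right-handed (so a half turn about y gives the same grasp; the last joint's range is limited). The gripper opens to 88 mm and grips with 3 to 60 N. Pads are 19 mm wide; open, the fingers measure 130 mm over their backs; the gripper's body (78 mm by 193 mm) begins 47 mm behind the grasp point.
Start: joints at [-50.185, 20.546, 0.682, 0, -70.136, -16.507], TCP at [0.267, -0.62, 0.227] pointing down, gripper open.
Joint ranges: [-176.03, 176.03], [-82.01, 121.73], [-58.28, 71.71], [-173.87, 95.51], [-174.79, -0.11], [-173.66, 173.66]. Speed limits (degrees/s): [136.94, 136.94, 172.46, 180, 180, 180].

### API

Orientations are given as [roll, pitch, yaw] about the fixed x, y, z axes, in that order (R = Rz(yaw) Ry(pitch) Rx(roll)).
In Python, from plant import ctrl gives the robot as it stands.
- The arm moves only by the tool step_arm, never from a script. Its argument "rows" is a list that holds one entry, the list of rows, each a list of 7 numbers: the gripper command: -1 is shut, 1 is fully open, values between are in proportion, then the shift along the world's x, y, z in cm, then the turn, a rotation vector about the world's x, y, z in degrees. In form: [[[fingers, tx, ty, tz, rx, ry, rz], ...]]. A call has 1 to 12 rows; each row shifts and turns the commanded pose from where the row before left it; what a row does not reach is not made up. A row lasts 1/8 s, in which the tool goes at most 62.5 mm and 10.7 degrees, less where a joint would pass 70% of its speed; a pose out of reach is approached as far as the arm can. A call is refused whole if a number of a shift passes 6.25 or a number of a turn 10.7, either way. A call with a gripper value outside its range is refused whole. The fingers move at their own pace and stop on an object; the grip force is fixed at half the most. Time passes only in rows, so rows that do not move let the fingers close. It gives the time, the measured TCP pose, the force and the opening at its end, in the units of the state.
- ctrl.get_obs(): the state, without advancing time (a new reading comes with each control period).
- ctrl.snapshot(name): name is "scene" or "top" or "wrist"; returns the picture (420x560x3 uint8, blue, green, red); there is no depth.
- ctrl.camera_params(name): a dict with "vertical_fov" (degrees; the focal length in pixels is half the picture's height over the tangent of half this angle, whatever the lens; pixels are square), "cx", "cy" (the principal point, pixels), "rvec" (rotation vector, rad) and "tvec" (3), from world to camera coordinates, as OpenCV has them. Camera axes: x right, y down, z forward; pixel columns grow to the right and rows downward; lengths in m; the calibration is good to about 2 mm. A picture is of the moment at which its call begins: read the wrist's pose just before it. camera_params takes no time and is no camera call; for the wrist camera it gives the pose at the moment of the call.
- ctrl.close_job(): hands the job in, once; it reports no verdict.
The state is a dict: "clock": time; "joint_pos": joint angles; "qvel": joint speeds; "tau": joint torques, N m; "tool_pos": TCP position; "orientation": TCP orientation; "force": force on the tool from outside, world axes, zero at the start; "moment": the same for the moment, N m; "opening": finger opening in m.
Only numpy, scipy, OpenCV 4.12 (cv2) and the standard library are available. Lean on these libraries where they do the work, as an engineer would, in place of code of your own. Each camera call takes 0.05 s, during which the arm holds its last target. There are 200 camera calls.

## Working session

There is one attempt and no reset: what is moved stays moved. The work goes in short steps, Python scripts to look and compute and a tool call to move; the robot and the scene stay as the last step left them, time stands still between calls to the robot, and variables do not carry over. Pictures are saved under pics/ and viewed, about 8 in all and at most 12, crops included, and the job is handed in when it is done.

Besides the shell and the picture viewer there is one more tool, called after "Request:" as a command line: name --argument value ..., lists and objects as JSON in quotes. step_arm: Moves the arm, as the interface text tells. Its arguments: {"type":"object","properties":{"rows":{"type":"array"}},"required":["rows"]}

```bash
mkdir -p pics; python3 - <<'E'
from plant import ctrl
import cv2
print(ctrl.get_obs())
for n in("scene","top"):
    im=ctrl.snapshot(n); cv2.imwrite(f"pics/{n}0.png",cv2.resize(im,(800,600),interpolation=cv2.INTER_CUBIC)); print(n,ctrl.camera_params(n))
E
```

```text
{'clock': 0.0, 'joint_pos': array([-5.01848418e+01,  2.05906887e+01,  6.32984549e-01, -2.07385775e-02,
       -7.01338989e+01, -1.65049451e+01]), 'qvel': array([-0.01162259,  0.03306055,  0.06408865,  0.06307981, -0.05456898,
        0.04876749]), 'tau': array([ 1.42088484e-03, -5.82714593e+01,  2.93060911e+01,  6.99731067e+00,
        6.72025941e-03, -2.31981066e-04]), 'tool_pos': array([ 0.26686927, -0.61947422,  0.22562316]), 'orientation': array([-8.99066324e+01,  7.33465938e-03,  2.33031560e+01]), 'force': array([ 0.07737387, -0.89951469,  0.01605587]), 'moment': array([-0.00508444, -0.05719533,  0.02487152]), 'opening': 0.08741871647503907}
scene {'vertical_fov': 53.20715597606179, 'cx': 275.1631920649136, 'cy': 214.87092967432054, 'rvec': array([ 1.52184782,  1.75751154, -0.93499744]), 'tvec': array([ 0.06823892, -0.26675044,  1.35160365])}
top {'vertical_fov': 47.739990719544544, 'cx': 280.8251100509921, 'cy': 204.35694859941557, 'rvec': array([ 2.18392702, -2.17012309,  0.02858263]), 'tvec': array([0.03613693, 0.55486725, 1.06257429])}
```

View pics/scene0.png

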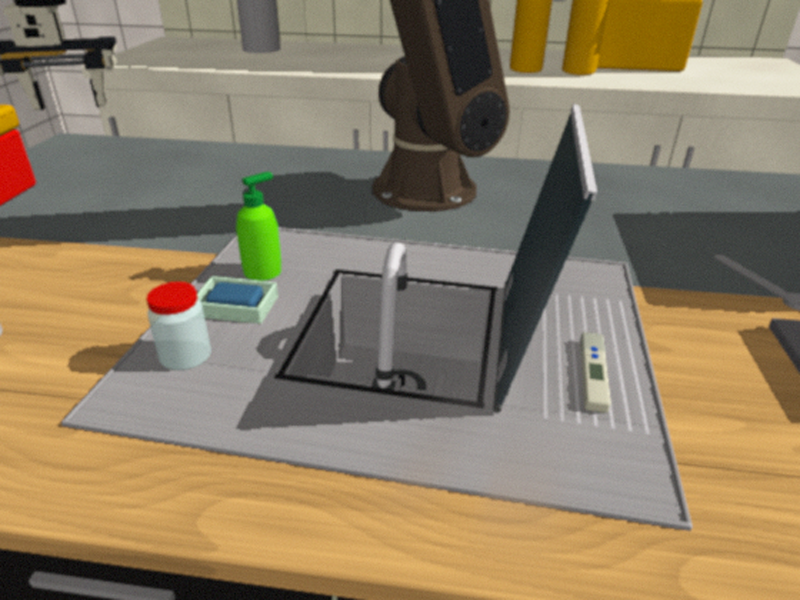

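View pics/top0.png

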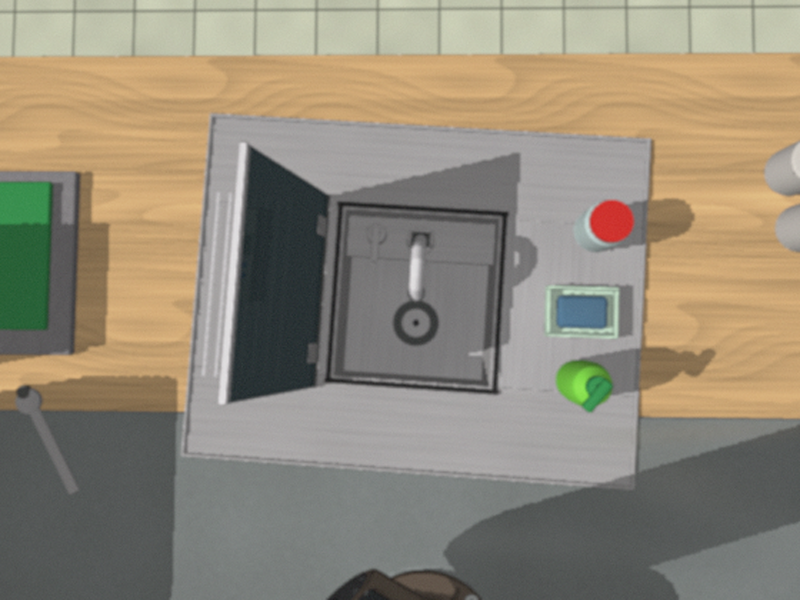

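The scene view shows the tap near upright at (390,250)–(385,385), with the cover open to the right and its edge running (574,107)–(593,193). The top view has the deck corners at (213,116), (651,139), (634,488) and (183,455), and the cover strip at (243,143)–(224,403). Jar, dish and soap stand on the −y side.

```bash
cat > h.py <<'E'
import numpy as np, cv2
from scipy.spatial.transform import Rotation as R
def proj(c,P):
    f=210/np.tan(np.radians(c["vertical_fov"]/2))
    K=np.array([[f,0,c["cx"]],[0,f,c["cy"]],[0,0,1]])
    return cv2.projectPoints(np.float64(P).reshape(-1,1,3),c["rvec"],c["tvec"],K,None)[0].reshape(-1,2)*800/560
def sink(p,P): # p x,y,z,yaw(rad)
    return np.asarray(P,float)@R.from_euler('z',p[3]).as_matrix().T+np.array(p[:3])
def tap(t,P): # tips to -x
    return np.asarray(P,float)@R.from_euler('y',-t).as_matrix().T+[.098,0,-.029]
def cover(c,P): # opens up about x: free edge y=-.298 goes up
    return np.asarray(P,float)@R.from_euler('x',-c).as_matrix().T+[0,.155,.013]
E
cat > fit.py <<'E'
from plant import ctrl
from h import *
from scipy.optimize import least_squares
T=ctrl.camera_params("top");S=ctrl.camera_params("scene")
D=[[.28,.36,.004],[.28,-.36,.004],[-.28,-.36,.004],[-.28,.36,.004]]
tp=np.array([[213,116],[651,139],[634,488],[183,455]]);sp=np.array([[690,525],[65,424],[627,262]])
E=[[.155,-.298,0],[-.155,-.298,0]]
def res(v):
    p=v[:4]
    r=[proj(T,sink(p,D))-tp, proj(S,sink(p,[D[0],D[1],D[3]]))-sp,
       proj(T,sink(p,cover(v[4],E)))-[[242,143],[224,403]], proj(S,sink(p,cover(v[4],E)))-[[591,193],[574,107]],
       proj(S,sink(p,tap(v[5],[[0,0,.19]])))-[[396,250]],proj(T,sink(p,tap(v[5],[[-.07,0,.124]])))-[[415,296]]]
    return np.vstack(r).ravel()
s=least_squares(res,[.6,0,0,0,1.6,.1],loss='soft_l1');v=s.x
print(v.round(4));print(res(v).reshape(-1,2).round(1))
np.save("v.npy",v)
p=v[:4];print("yaw",np.degrees(p[3]))
nk=[[0,0,0],[0,0,.155],[-.01,0,.18],[-.035,0,.19],[-.06,0,.18],[-.07,0,.155],[-.07,0,.124]]
ims=[]
for n,c in(("scene",S),("top",T)):
    im=cv2.imread(f"pics/{n}0.png")
    pl=lambda q,cl,k:cv2.polylines(im,[np.int32(proj(c,sink(p,q)).round())],k,cl,1)
    pl(tap(v[5],nk),(0,0,255),False)
    pl(cover(v[4],[[.155,-.008,0],[.155,-.298,0],[-.155,-.298,0],[-.155,-.008,0]]),(0,255,255),True)
    pl(D,(255,0,255),True);pl([[.135,.125,.004],[.135,-.125,.004],[-.135,-.125,.004],[-.135,.125,.004]],(255,255,0),True)
    ims.append(im[90:540,180:660])
cv2.imwrite("pics/ov.png",cv2.resize(np.hstack(ims),(800,375)))
for name,q in(("tap neck back z.15",tap(v[5],[[.01,0,.15]])),("tap top",tap(v[5],[[-.035,0,.2]])),("hinge",tap(0,[[0,0,0]])),("cover edge",cover(v[4],E)),("cov axis",cover(0,[[0,0,0]]))):print(name,sink(p,q).round(3).tolist())
E
python3 fit.py
```

```text
[ 0.5473  0.0145 -0.003  -0.0598  1.7719  0.2861]
[[-2.1 -1.8]
 [-0.4  0.1]
 [-0.   1.7]
 [-0.8  1. ]
 [ 1.1  3.7]
 [-3.   0.7]
 [-1.4  1.9]
 [ 2.2  0.4]
 [-1.   1.5]
 [ 0.1 -0.6]
 [ 0.8 -1.4]
 [-3.8  5.2]
 [ 1.5  1.7]]
yaw -3.4279848563783286
tap neck back z.15 [[0.612, 0.011, 0.115]]
tap top [[0.555, 0.014, 0.15]]
hinge [[0.645, 0.009, -0.032]]
cover edge [[0.715, 0.219, 0.302], [0.405, 0.238, 0.302]]
cov axis [[0.557, 0.169, 0.01]]
```

View pics/ov.png

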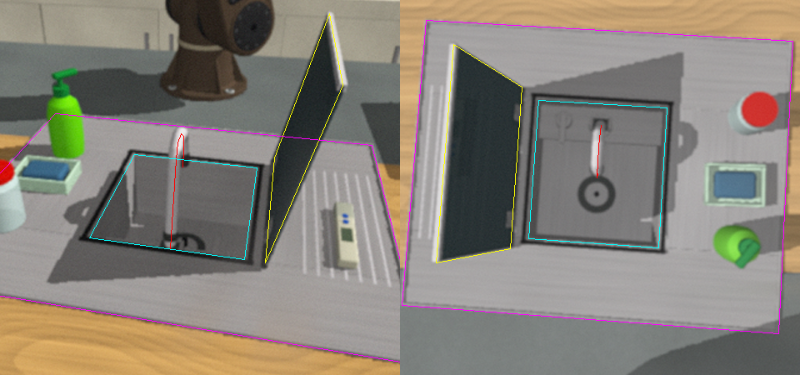

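The overlay fits. The sink is at (0.547, 0.0145) with yaw −3.4°, the tap at about 0.2–0.3 rad and the cover at about 1.77 rad. I'll shut the fingers and move behind the tap.

Request:
step_arm --rows '[[[-1, 1, 1, 4, 0, 0, 0], [-1, 3.3, 5, 1, 0, 0, -3], [-1, 3.3, 5, 0, 0, 0, -3], [-1, 3.3, 5, 0, 0, 0, -3], [-1, 3.3, 5, 0, 0, 0, -3], [-1, 3.3, 5, 0, 0, 0, -3], [-1, 3.3, 5, 0, 0, 0, -3], [-1, 3.3, 5, 0, 0, 0, -3], [-1, 3.3, 5, 0, 0, 0, -3], [-1, 3.3, 5, 0, 0, 0, -2.7], [-1, 3.3, 5, 0, 0, 0, 0], [-1, 3.3, 5, 0, 0, 0, 0]]]'

```text
clock: 1.6
tool_pos: [0.6407, -0.0581, 0.2763]
orientation: [-90.0, 0.0, -3.4]
force: [0.9, -0.4, 0.1]
opening: 0.0004
```

Request:
step_arm --rows '[[[-1, 2, 3.3, 0, 0, 0, 0], [-1, 1.4, 3.3, 0, 0, 0, 0], [-1, 0, 0, -4, 0, 0, 0], [-1, 0, 0, -4, 0, 0, 0], [-1, 0, 0, -4, 0, 0, 0], [-1, 0, 0, -3, 0, 0, 0], [-1, 0, 0, -2, 0, 0, 0], [-1, 0, 0, 0, 0, 0, 0]]]'

```text
clock: 2.6
tool_pos: [0.6726, 0.0058, 0.1043]
orientation: [-90.1, 0.2, -3.4]
force: [0.3, 0.4, 0.8]
opening: 0.0007
```

```bash
python3 - <<'E'
from plant import ctrl
import cv2
o=ctrl.get_obs();print(o["tool_pos"],o["force"])
cv2.imwrite("pics/s1.png",cv2.resize(ctrl.snapshot("scene"),(800,600))[120:500,150:650])
E
```

```text
[0.67262537 0.0057824  0.10432959] [0.33548863 0.42783322 0.83759651]
```

View pics/s1.png

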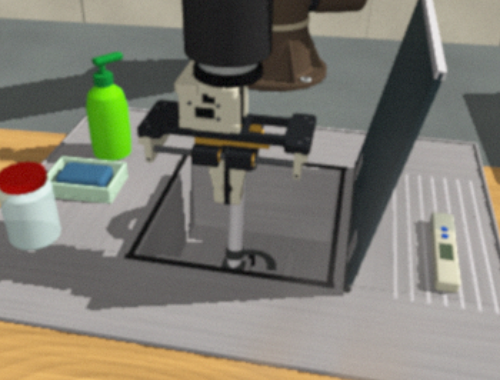

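The crop shows the shut fingers just behind the neck at (232,190), well centred on it. Next I'll work out the arc.

```bash
python3 - <<'E'
from h import *
v=np.load("v.npy");p=v[:4]
t=np.r_[np.linspace(.15,1.25,12),1.35,1.45,1.52,1.571,1.6]
P=np.array([sink(p,tap(a,[[.01,0,.135]])+[.0095,0,0])[0] for a in t])
print(np.c_[t,P*100].round(2))
print((np.diff(P,axis=0,prepend=[[.6726,.0058,.1043]])*100).round(2).tolist())
E
```

```text
[[ 0.15 64.43  0.87 10.3 ]
 [ 0.25 63.09  0.95 10.13]
 [ 0.35 61.77  1.03  9.83]
 [ 0.45 60.49  1.1   9.39]
 [ 0.55 59.26  1.18  8.84]
 [ 0.65 58.1   1.25  8.16]
 [ 0.75 57.    1.31  7.36]
 [ 0.85 55.99  1.37  6.46]
 [ 0.95 55.08  1.43  5.47]
 [ 1.05 54.26  1.48  4.39]
 [ 1.15 53.56  1.52  3.23]
 [ 1.25 52.98  1.55  2.01]
 [ 1.35 52.53  1.58  0.74]
 [ 1.45 52.2   1.6  -0.58]
 [ 1.52 52.05  1.61 -1.51]
 [ 1.57 51.98  1.61 -2.2 ]
 [ 1.6  51.96  1.61 -2.59]]
[[-2.83, 0.29, -0.13], [-1.34, 0.08, -0.17], [-1.32, 0.08, -0.3], [-1.28, 0.08, -0.43], [-1.23, 0.07, -0.56], [-1.17, 0.07, -0.68], [-1.09, 0.07, -0.79], [-1.01, 0.06, -0.9], [-0.92, 0.05, -0.99], [-0.81, 0.05, -1.08], [-0.7, 0.04, -1.16], [-0.58, 0.03, -1.22], [-0.46, 0.03, -1.27], [-0.33, 0.02, -1.31], [-0.15, 0.01, -0.94], [-0.07, 0.0, -0.69], [-0.02, 0.0, -0.39]]
```

Request:
step_arm --rows '[[[-1, -1.4, 0.15, -0.1, 0, 0, 0], [-1, -1.4, 0.15, 0, 0, 0, 0], [-1, -1.3, 0.1, -0.2, 0, 0, 0], [-1, -1.3, 0.1, -0.3, 0, 0, 0], [-1, -1.3, 0.1, -0.4, 0, 0, 0], [-1, -1.2, 0.1, -0.6, 0, 0, 0], [-1, -1.2, 0.1, -0.7, 0, 0, 0], [-1, -1.1, 0.1, -0.8, 0, 0, 0], [-1, -1, 0.05, -0.9, 0, 0, 0], [-1, -0.9, 0.05, -1, 0, 0, 0]]]'

```text
clock: 3.9
tool_pos: [0.5522, 0.0162, 0.0557]
orientation: [-90.0, 0.0, -3.4]
force: [0.1, 0.8, 1.3]
opening: 0.0004
```

```bash
python3 - <<'E'
from plant import ctrl
import cv2
o=ctrl.get_obs();print(o["tool_pos"],o["force"])
cv2.imwrite("pics/s2.png",cv2.resize(ctrl.snapshot("scene"),(800,600))[200:450,250:550].repeat(2,0).repeat(2,1))
E
```

```text
[0.55217255 0.01617163 0.055723  ] [0.11401309 0.77535971 1.32948125]
```

View pics/s2.png

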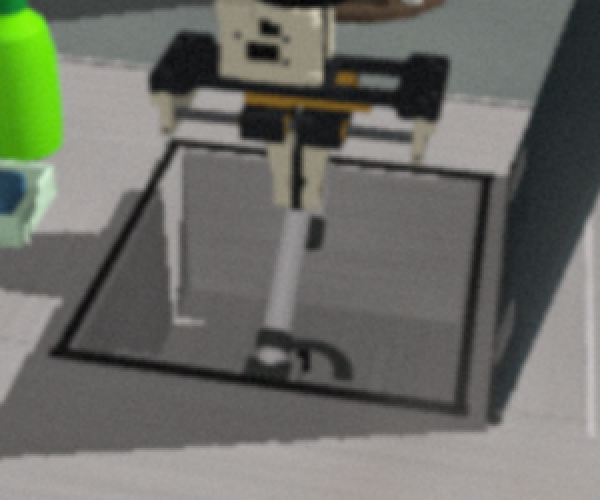

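The tap is following: the fingertips are on the neck near (295,205), with the neck tilted over the bowl. I'll continue down to the stop.

Request:
step_arm --rows '[[[-1, -0.9, 0.05, -1.1, 0, 0, 0], [-1, -0.7, 0.05, -1.2, 0, 0, 0], [-1, -0.6, 0, -1.2, 0, 0, 0], [-1, -0.5, 0, -1.3, 0, 0, 0], [-1, -0.3, 0, -1.3, 0, 0, 0], [-1, -0.2, 0, -0.9, 0, 0, 0], [-1, -0.1, 0, -0.5, 0, 0, 0], [-1, 0, 0, 0, 0, 0, 0]]]'

```text
clock: 4.95
tool_pos: [0.5198, 0.0169, -0.0186]
orientation: [-90.0, 0.0, -3.4]
force: [-0.5, -1.0, -0.5]
opening: 0.0004
```

Now short steps down until the stop shows as force.

Request:
step_arm --rows '[[[-1, 0, 0, -0.2, 0, 0, 0], [-1, 0, 0, -0.2, 0, 0, 0], [-1, 0, 0, -0.1, 0, 0, 0], [-1, 0, 0, 0, 0, 0, 0]]]'

```text
clock: 5.45
tool_pos: [0.5201, 0.017, -0.0196]
orientation: [-90.0, -0.1, -3.3]
force: [-16.5, 2.4, 53.1]
opening: 0.0003
```

Hard stop reached: 53 N with z no longer falling. I'll lift clear and turn the tool so the jaws lie along x.

Request:
step_arm --rows '[[[-1, 0, 0, 1, 0, 0, 0], [-1, 0, 0, 5, 0, 0, 0], [-1, 0, 0, 6, 0, 0, 0], [-1, 0, 0, 6, 0, 0, 10], [-1, 0, 0, 6, 0, 0, 10], [-1, 0, 0, 6, 0, 0, 10], [-1, 0, 0, 6, 0, 0, 10], [-1, 0, 0, 6, 0, 0, 10], [-1, 0, 0, 1, 0, 0, 10], [-1, 0, 0, 0, 0, 0, 10], [-1, 0, 0, 0, 0, 0, 10], [-1, 0, 0, 0, 0, 0, 10]]]'

```text
clock: 6.95
tool_pos: [0.5198, 0.0171, 0.4062]
orientation: [-90.0, -0.0, 86.9]
force: [-0.2, 0.1, -0.1]
opening: 0.0006
```

```bash
python3 - <<'E'
from plant import ctrl
from h import *
o=ctrl.get_obs();print(o["tool_pos"],o["orientation"],o["force"],o["joint_pos"])
im=cv2.resize(ctrl.snapshot("scene"),(800,600),interpolation=cv2.INTER_CUBIC)
im2=im.copy();S=ctrl.camera_params("scene");v=np.load("v.npy")
nk=[[0.01,0,0],[.01,0,.155],[-.01,0,.195],[-.035,0,.2]]
for a,c in((1.571,(0,0,255)),(1.45,(0,255,0))):
    cv2.polylines(im2,[np.int32(proj(S,sink(v[:4],tap(a,nk))))],False,c,1)
f=lambda i:cv2.resize(i[230:430,260:520],(520,400))[:, :]
cv2.imwrite("pics/s3.png",cv2.resize(np.hstack([f(im),f(im2)]),(800,308)))
cv2.imwrite("pics/s3f.png",im)
E
```

```text
[0.51977167 0.01706613 0.40616078] [-8.99536728e+01 -1.76530207e-03  8.69310859e+01] [-0.24677357  0.1146327  -0.0771729 ] [ 2.35053354e+01  1.94214117e+00 -8.23235239e-03 -2.23159988e-02
 -8.80902699e+01 -2.65734973e+01]
```

View pics/s3.png

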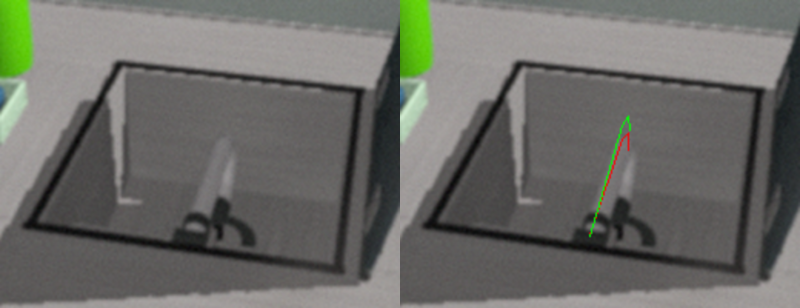

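View pics/s3f.png

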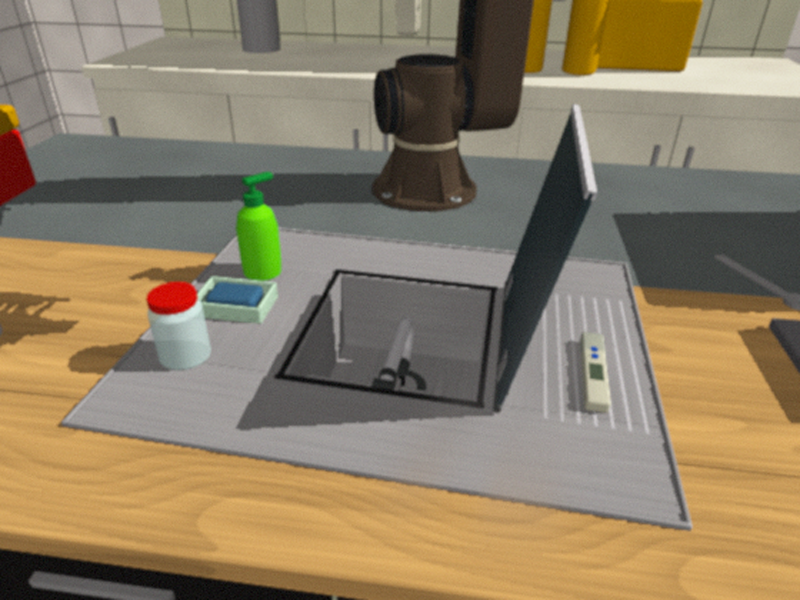

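The tap lies flat: its bend matches the 1.571 overlay and sits below the rim. The cover and bystanders haven't moved. Next, the path behind the cover.

```bash
python3 - <<'E'
from h import *
v=np.load("v.npy");p=v[:4]
def tcp(c):
    if c>=np.pi/2: q=cover(c,[[0,-.298,.004]])[0]+[0,.0095,-.03]
    else: q=cover(c,[[0,-.268,.004]])[0]+[0,.0095,0]
    return sink(p,[q])[0]
C=np.r_[1.85,np.arange(1.75,.1,-.06),.08,.05,.02,0,-.01]
P=np.array([tcp(c) for c in C])*100
for c,a,d in zip(C,P,np.diff(P,axis=0,prepend=P[:1])):print(round(c,2),a.round(2),d.round(2))
E
```

```text
1.85 [56.22 26.45 26.54] [0. 0. 0.]
1.75 [56.05 23.56 27.25] [-0.17 -2.89  0.72]
1.69 [55.95 21.8  27.54] [-0.11 -1.76  0.29]
1.63 [55.84 20.03 27.73] [-0.11 -1.78  0.18]
1.57 [55.73 18.25 27.8 ] [-0.11 -1.78  0.08]
1.51 [55.64 16.64 27.78] [-0.1  -1.6  -0.03]
1.45 [55.54 15.04 27.66] [-0.1  -1.6  -0.12]
1.39 [55.45 13.45 27.44] [-0.1  -1.59 -0.22]
1.33 [55.35 11.88 27.13] [-0.09 -1.57 -0.31]
1.27 [55.26 10.32 26.72] [-0.09 -1.55 -0.41]
1.21 [55.17  8.8  26.22] [-0.09 -1.53 -0.5 ]
1.15 [55.08  7.31 25.63] [-0.09 -1.49 -0.59]
1.09 [54.99  5.85 24.95] [-0.09 -1.45 -0.68]
1.03 [54.91  4.44 24.18] [-0.08 -1.41 -0.77]
0.97 [54.82  3.08 23.34] [-0.08 -1.36 -0.85]
0.91 [54.75  1.77 22.41] [-0.08 -1.31 -0.93]
0.85 [54.67  0.51 21.4 ] [-0.08 -1.25 -1.01]
0.79 [54.6  -0.68 20.32] [-0.07 -1.19 -1.08]
0.73 [54.53 -1.8  19.17] [-0.07 -1.12 -1.15]
0.67 [54.47 -2.85 17.96] [-0.06 -1.05 -1.21]
0.61 [54.41 -3.83 16.68] [-0.06 -0.98 -1.28]
0.55 [54.36 -4.73 15.35] [-0.05 -0.9  -1.33]
0.49 [54.31 -5.55 13.97] [-0.05 -0.82 -1.38]
0.43 [54.26 -6.28 12.54] [-0.04 -0.73 -1.43]
0.37 [54.22 -6.93 11.07] [-0.04 -0.65 -1.47]
0.31 [54.19 -7.49  9.56] [-0.03 -0.56 -1.51]
0.25 [54.16 -7.95  8.02] [-0.03 -0.47 -1.54]
0.19 [54.14 -8.33  6.46] [-0.02 -0.37 -1.56]
0.13 [54.12 -8.61  4.87] [-0.02 -0.28 -1.58]
0.08 [54.11 -8.77  3.54] [-0.01 -0.16 -1.33]
0.05 [54.11 -8.83  2.74] [-0.   -0.06 -0.8 ]
0.02 [54.11 -8.87  1.94] [-0.   -0.04 -0.8 ]
0.0 [54.11 -8.88  1.4 ] [-0.   -0.01 -0.54]
-0.01 [54.11 -8.89  1.14] [-0.   -0.   -0.27]
```

Request:
step_arm --rows '[[[-1, 0.8, 6, 0, 0, 0, 0], [-1, 0.8, 6, 0, 0, 0, 0], [-1, 0.8, 6, 0, 0, 0, 0], [-1, 0.8, 6, 0, 0, 0, 0], [-1, 0.8, 5, 0, 0, 0, 0], [-1, 0.8, 0, 0, 0, 0, 0], [-1, 0, 0, -4, 0, 0, 0], [-1, 0, 0, -4, 0, 0, 0], [-1, 0, 0, -3, 0, 0, 0], [-1, 0, 0, -2.5, 0, 0, 0], [-1, 0, 0, 0, 0, 0, 0]]]'

```text
clock: 8.38
tool_pos: [0.5672, 0.3057, 0.2695]
orientation: [-89.8, 0.2, 86.5]
force: [0.6, 0.5, 0.3]
opening: 0.0002
```

Request:
step_arm --rows '[[[-1, -0.2, -2, 0.1, 0, 0, 0], [-1, -0.2, -2, 0.1, 0, 0, 0], [-1, -0.1, -1.2, 0.1, 0, 0, 0], [-1, -0.1, -1.2, 0.1, 0, 0, 0], [-1, -0.1, -1.2, 0.1, 0, 0, 0], [-1, -0.1, -1.2, 0.1, 0, 0, 0], [-1, -0.1, -1.2, 0.1, 0, 0, 0]]]'

```text
clock: 9.25
tool_pos: [0.5604, 0.2086, 0.2804]
orientation: [-90.2, -0.2, 86.7]
force: [1.3, 6.5, 4.8]
opening: 0.0002
```

```bash
python3 - <<'E'
from plant import ctrl
import cv2
o=ctrl.get_obs();print(o["tool_pos"],o["force"])
cv2.imwrite("pics/s4.png",cv2.resize(ctrl.snapshot("scene"),(800,600))[0:450,200:800])
E
```

```text
[0.56040647 0.20856164 0.28040656] [1.29965041 6.50898166 4.80379537]
```

View pics/s4.png

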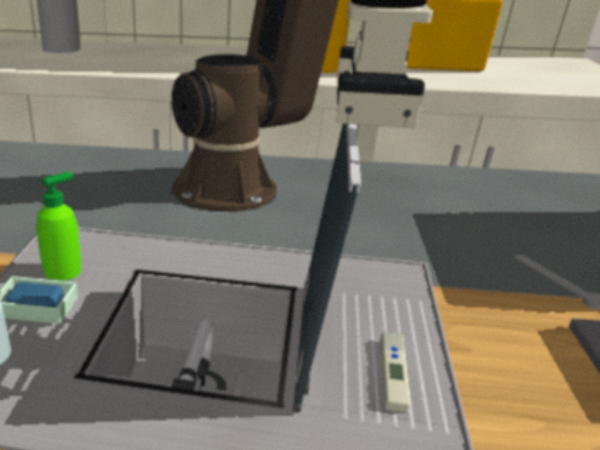

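The cover has come off its rest and is following the fingers at about 6.5 N; the body clears its edge at (352,130). Continuing along the arc.

Request:
step_arm --rows '[[[-1, -0.1, -1.5, -0.1, 0, 0, 0], [-1, -0.1, -1.5, -0.1, 0, 0, 0], [-1, -0.1, -1.5, -0.1, 0, 0, 0], [-1, -0.1, -1.5, -0.1, 0, 0, 0], [-1, -0.1, -1.5, -0.2, 0, 0, 0], [-1, -0.1, -1.5, -0.3, 0, 0, 0], [-1, -0.1, -1.5, -0.4, 0, 0, 0], [-1, -0.1, -1.5, -0.4, 0, 0, 0]]]'

```text
clock: 10.3
tool_pos: [0.5521, 0.0879, 0.2618]
orientation: [-90.1, -0.1, 86.6]
force: [2.9, 6.1, -1.2]
opening: 0.0002
```

Request:
step_arm --rows '[[[-1, -0.1, -1.5, -0.6, 0, 0, 0], [-1, -0.1, -1.5, -0.7, 0, 0, 0], [-1, -0.1, -1.4, -0.8, 0, 0, 0], [-1, -0.1, -1.4, -0.8, 0, 0, 0], [-1, -0.1, -1.3, -0.9, 0, 0, 0], [-1, -0.1, -1.2, -1, 0, 0, 0], [-1, -0.1, -1.2, -1.1, 0, 0, 0], [-1, -0.1, -1.1, -1.1, 0, 0, 0]]]'

```text
clock: 11.3
tool_pos: [0.543, -0.0198, 0.1909]
orientation: [-90.0, 0.0, 86.6]
force: [2.4, 3.8, 1.1]
opening: 0.0003
```

Request:
step_arm --rows '[[[-1, 0, -1.1, -1.2, 0, 0, 0], [-1, 0, -1, -1.3, 0, 0, 0], [-1, 0, -0.9, -1.3, 0, 0, 0], [-1, 0, -0.8, -1.4, 0, 0, 0], [-1, 0, -0.7, -1.4, 0, 0, 0], [-1, 0, -0.6, -1.4, 0, 0, 0], [-1, 0, -0.5, -1.3, 0, 0, 0], [-1, 0, -0.4, -1.3, 0, 0, 0]]]'

```text
clock: 12.3
tool_pos: [0.5431, -0.0792, 0.0847]
orientation: [-90.0, 0.0, 86.6]
force: [-2.5, 0.4, 2.0]
opening: 0.0006
```

Request:
step_arm --rows '[[[-1, 0, -0.2, -0.8, 0, 0, 0], [-1, 0, -0.2, -0.7, 0, 0, 0], [-1, 0, -0.1, -0.7, 0, 0, 0], [-1, 0, -0.1, -0.6, 0, 0, 0], [-1, 0, -0.1, -0.6, 0, 0, 0], [-1, 0, -0.1, -0.5, 0, 0, 0], [-1, 0, 0, -0.5, 0, 0, 0], [-1, 0, 0, -0.5, 0, 0, 0], [-1, 0, 0, -0.4, 0, 0, 0], [-1, 0, 0, -0.3, 0, 0, 0], [-1, 0, 0, -0.2, 0, 0, 0], [-1, 0, 0, 0, 0, 0, 0]]]'

```text
clock: 13.8
tool_pos: [0.543, -0.0868, 0.0273]
orientation: [-90.0, -0.0, 86.6]
force: [0.2, 0.8, 0.4]
opening: 0.0003
```

Request:
step_arm --rows '[[[-1, 0, 0, -0.3, 0, 0, 0], [-1, 0, 0, -0.2, 0, 0, 0], [-1, 0, 0, -0.2, 0, 0, 0], [-1, 0, 0, -0.15, 0, 0, 0], [-1, 0, 0, -0.1, 0, 0, 0], [-1, 0, 0, 0, 0, 0, 0]]]'

```text
clock: 14.55
tool_pos: [0.543, -0.0868, 0.0179]
orientation: [-90.0, -0.0, 86.6]
force: [-1.2, 0.0, -0.8]
opening: 0.0004
```

Request:
step_arm --rows '[[[-1, 0, 0, -0.1, 0, 0, 0], [-1, 0, 0, -0.1, 0, 0, 0], [-1, 0, 0, 0, 0, 0, 0]]]'

```text
clock: 14.92
tool_pos: [0.5431, -0.0868, 0.0172]
orientation: [-90.0, 0.0, 86.6]
force: [-4.3, 0.9, 14.4]
opening: 0.0005
```

Request:
step_arm --rows '[[[-1, 0, 0, -0.1, 0, 0, 0], [-1, 0, 0, 0, 0, 0, 0], [-1, 0, 0, 0, 0, 0, 0]]]'

```text
clock: 15.3
tool_pos: [0.5431, -0.0868, 0.0171]
orientation: [-90.0, 0.0, 86.6]
force: [-8.0, 3.6, 24.1]
opening: 0.0003
```

The plate is at its stop: force rises while z stays put. I'll lift off, move clear and check.

Request:
step_arm --rows '[[[-1, 0, 0, 0.3, 0, 0, 0], [-1, 0, 0, 1, 0, 0, 0], [-1, 0, 0, 4, 0, 0, 0], [-1, 0, 0, 6, 0, 0, 0], [-1, 0, 0, 6, 0, 0, 0], [-1, 0, 0, 6, 0, 0, 0], [-1, 0, 0, 6, 0, 0, 0], [-1, 0, 0, 6, 0, 0, 0], [-1, 0, 0, 0, 0, 0, 0], [-1, 0, 0, 0, 0, 0, 0]]]'

```text
clock: 16.55
tool_pos: [0.5427, -0.0867, 0.3679]
orientation: [-90.0, -0.0, 86.6]
force: [-0.7, 0.3, -1.5]
opening: 0.0001
```

```bash
python3 - <<'E'
from plant import ctrl
from h import *
o=ctrl.get_obs();print(o["clock"],o["tool_pos"],o["force"])
im=cv2.resize(ctrl.snapshot("scene"),(800,600),interpolation=cv2.INTER_CUBIC)
im2=im.copy();S=ctrl.camera_params("scene");v=np.load("v.npy")
for a,c in((0,(0,0,255)),(.05,(0,255,0))):
    cv2.polylines(im2,[np.int32(proj(S,sink(v[:4],cover(a,[[.155,-.008,.004],[.155,-.298,.004],[-.155,-.298,.004],[-.155,-.008,.004]]))))],True,c,1)
f=lambda i:i[150:450,120:640]
cv2.imwrite("pics/s5.png",np.vstack([f(im),f(im2)]))
E
```

```text
16.55 [ 0.5426595  -0.08668966  0.36788872] [-0.66137609  0.29320547 -1.48011866]
```

View pics/s5.png

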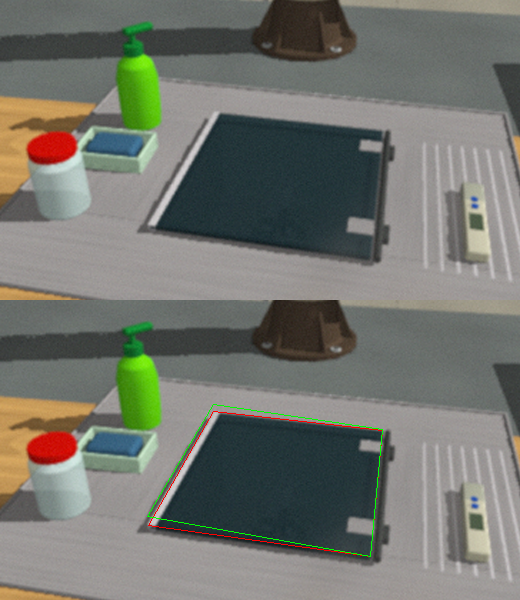

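The cover lies flat on the rim: its strip, (215,113)–(152,228), matches the shut outline. The bystanders are where they started and nothing touches the robot.

```bash
python3 -c "
from plant import ctrl
print(ctrl.close_job())"
```

```text
the job is handed in; nothing more can be done
None
```

The sink is put away and the job was handed in at about 16.6 s of the 58 s allowed. All the work was done with shut fingertips; nothing was gripped or lifted.

- **Tap:** I pushed it over by the back of its neck until it met its stop, where the tool read 53 N upward. The picture afterwards matched the fully folded model, with the whole tap below the rim.
- **Cover:** I then tipped it slowly from its outer face, at about 7 N, and pressed it down in millimetre steps. At the stop the force rose to 24 N while the height stayed the same. After I lifted off, the picture matched the shut outline.
- **Bystanders:** the soap, jar, dish and meter look unmoved in the last picture. The robot was clear of everything.
- **Disagreement:** both stops read about 2.5–3 mm higher than my fitted model. That is close to the 2 mm calibration error and the same for both stops, so I put it down to the fit.
- **Not fully checked:** I judged the final angles from the pictures and the forces, because the joints give no reading.

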